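Set up a kebab spit stand and hold the spit in its two bearings

ROBOT

A 6-joint arm with a two-finger parallel gripper is mounted at the origin on a cart in front of the work surface, level with it; the furniture and walls round the work are solid. World frame = base frame: x ahead of the robot, y to its left, z up, the work surface at z = 0. Lengths are in m, angles in rad, forces in N, time in s.
With the tool pointing down it reaches from about 0.35 to 0.775 m from the base axis. Payload 7.3 kg.
Tool frame: the origin (TCP) lies at the very end of the fingers, on their centre line; the grasp point (between the pads) lies 19 mm behind it (pinch_z is the distance from the TCP to the grasp point, in m); z points along the fingers, y is the line along which they close (so a half turn about z gives the same grasp; the last joint's range is limited). The gripper opens to 92 mm and grips with 3 to 60 N. Pads are 19 mm wide; open, the fingers measure 130 mm over their backs; the gripper's body (75 mm by 190 mm) begins 47 mm behind the grasp point.
Start: joints at [-1.333, 0.342, 1.524, -0, 1.275, -0.146], TCP at [0.197, -0.487, 0.227] pointing down, gripper open.
Joint ranges: [-2.53, 2.53], [-0.77, 2.02], [0.04, 2.7], [-1, 4.14], [0.28, 2.66], [-3.11, 3.11]. Speed limits (rad/s): [2.57, 2.57, 3.14, 3.14, 3.14, 3.14].

INTERFACE

Orientations are given as [roll, pitch, yaw] about the fixed x, y, z axes, in that order (R = Rz(yaw) Ry(pitch) Rx(roll)).
In Python, from cell import * gives the robot as it stands.
- The arm moves only by the tool arm_command, never from a script. Its arguments are lists of equal length, an entry for each row: "fingers": the gripper command: -1 is fully open, 1 is shut, values between are in proportion; "travel": the shift along the tool's x, y, z in m, a list of three; "dr": the turn, a rotation vector about the tool's x, y, z in degrees, a list of three. In form: {"fingers": [fingers, ...], "travel": [[x, y, z], ...], "dr": [[wx, wy, wz], ...]}. A call has 1 to 8 rows; each row is the pose to reach, as a shift and turn from the pose commanded when the call began, along the tool's axes at that moment; what a row does not reach only later rows make up. A row lasts 1/12 s, in which the tool goes at most 41.7 mm and 7.16 degrees, less where a joint would pass 70% of its speed; a pose out of reach is approached as far as the arm can. A call with a gripper value outside its range is refused whole. The fingers move at their own pace and stop on an object; "squeeze" is the grip in N (left out, the last holds). Time passes only in rows, so rows that repeat a pose let the fingers close. It gives the time, the measured TCP pose, the force, the opening and the grip force at its end, in the units of the state.
- observe(): the state, without advancing time (a new reading comes with each control period).
- read_camera(name): name is "scene" or "top" or "wrist"; returns a dict with "color" (384x512x3 uint8, blue, green, red), "z_map" (384x512 float32, m along the optical axis (not along the pixel's ray), 0 where there is no reading), "fx", "fy", "cx", "cy" (pixels), "R" (3x3) and "t" (3): a world point X has camera coordinates R X + t. Camera axes: x right, y down, z forward; pixel columns grow to the right and rows downward; lengths in m; the calibration is good to about 2 mm. A picture is of the moment at which its call begins.
- hand_in(): hands the job in; it is judged then, once.
The state is a dict: "time": time; "qpos": joint angles; "qvel": joint speeds; "joint_efforts": joint torques, N m; "tool_pos": TCP position; "tool_rot": TCP orientation; "contact_force": force on the tool from outside, world axes, zero at the start; "torque": the same for the moment, N m; "opening": finger opening in m; "grip_force": force on a finger pad.
Only numpy, scipy, OpenCV 4.12 (cv2) and the standard library are available. Lean on these libraries where they do the work, as an engineer would, in place of code of your own. Each camera call takes 0.05 s, during which the arm holds its last target. There are 200 camera calls.

TASK

Set up the wooden spit stand: slide the loose bearing block along the base, without lifting or tipping it, until it sits square and flush in the corner of the two stops. Then take the spit off its rest by its wooden handle and thread it, tip first, through the fixed bearing and on through the block, until its tip sticks out some 25 mm beyond the block, with the block still flush in its corner. Finish while still gripping the handle, holding the spit at rest through both bearings; leave the tin, the jar and the onion alone.

Things in the scene. Friction and masses are not known exactly. Their poses are not given: they have to be found in the camera images.
- stand: Spit stand fixed to the worktop. Origin: centre of the base's underside, on the worktop; x is the threading direction (fixed bearing towards end stop), y across, z up. Wooden base 240 (x) by 116 (y) mm, top face at z = 14. It carries an upright fixed bearing (x = -70 to -50) and two stops that form a corner. The bores' axis runs along x at y = 0, z = 86.
- near_bore (a point): Centre of the bore's mouth on the -x face of the fixed bearing (wooden block 20 (x) by 56 (y) by 88 mm high, top at z = 102), at (-70, 0, 86) mm of the stand; axes as the stand. Bore 14 mm in diameter along x; a steel flare narrows its mouth from 21 to 14 mm over 10 mm.
- corner (a point): Inner corner of the two wooden stops on the base's top: (100, -28, 14) mm of the stand, axes as the stand. The end stop's face is at stand x = 100 (12 mm thick, y = -40 to 56), the side stop's at y = -28 (12 mm thick, x = 2 to 112). Both rise 30 mm above the base (to z = 44); the rod passes above them.
- block_center (a point): Loose bearing block, 88 mm high, 0.5 kg: square foot 56 by 56 by 34 mm with an upright 30 (x) by 40 (y) mm on its middle. Point: its axis, half-way up (44 mm). z up, x along its bore: 14 mm, 28 mm above this point, same flared mouth on -x. Starts on the base, foot 12 to 28 mm off both stops, a little turned. Home (foot's +x and -y faces on the stops) it is at (72, 0, 58) mm of the stand, bores in line.
- spit_handle (a point): Centre of the spit's square wooden handle, 80 mm long, 18 mm thick both ways. x runs along the spit towards the tip, z up. From x = 40 a straight steel rod, 10 mm in diameter, runs to the tip at x = 280. Weight about 0.12 kg, centre of mass near x = 140. It starts lying level in the rest, axis 45 mm above the worktop, the handle overhanging free.
- spit_tip (a point): Point of the spit's tip, 280 mm along x from the handle's centre; the last 10 mm taper to 5 mm in diameter. Axes as the handle's.
- rest: Spit rest fixed to the worktop: wooden foot 120 (x) by 64 (y) by 8 mm and two notched posts at x = -45 and 45, 12 mm thick, 54 mm high, in whose notches (floor at z = 40, 16 mm wide) the rod lies along x. Origin: centre of the underside; the spit's handle centre starts near (-130, 0, 45) mm of the rest.
- tuna: Bystander: low round food tin, 86 mm in diameter, 40 mm high. Origin: centre of its underside.
- jam: Bystander: glass jar with a dark lid, 73 mm in diameter, 82 mm high. Origin: centre of its underside.
- bulb: Bystander: onion, 82 mm across, 94 mm high. Origin: centre of its underside.

How it is judged:
By the outcome, as a careful person would: the job done as asked, in the order asked, and still so for the second after the job is handed in, while the arm keeps its last pose, push and grip.
It also fails if it takes over 67 s, if anything falls off the work surface, if the arm or the gripper's body presses on something with over 40 N, if the wrist force passes 120 N, or if a joint passes its speed limit or range.

## Working session

There is one attempt and no reset: what is moved stays moved. The work goes in short steps, Python scripts to look and compute and a tool call to move; the robot and the scene stay as the last step left them, time stands still between calls to the robot, and variables do not carry over. Pictures are saved under pics/ and viewed, at most 10 in all, crops included, and the job is handed in when it is done.

Besides the shell and the picture viewer there is one more tool, called as a command line: name --argument value ..., lists and objects as JSON in quotes. arm_command: Moves the arm, as the interface text tells. Its arguments: {"type":"object","properties":{"fingers":{"type":"array","items":{"type":"number"}},"travel":{"type":"array","items":{"type":"array","items":{"type":"number"}}},"dr":{"type":"array","items":{"type":"array","items":{"type":"number"}}},"squeeze":{"type":"number"}},"required":["fingers","travel","dr"]}

```bash
mkdir -p pics; ls; python3 - <<'E'
from cell import *
import cv2,numpy as np
s=observe();print({k:np.round(v,3) for k,v in s.items()})
for n in("scene","top"):
    c=read_camera(n);cv2.imwrite(f"pics/{n}0.png",c["color"]);np.savez(f"{n}0.npz",**c)
    print(n,c["fx"],c["fy"],c["cx"],c["cy"],np.round(c["R"],3).tolist(),np.round(c["t"],3))
E
```

```text
pics
{'time': np.float64(0.0), 'qpos': array([-1.333,  0.343,  1.525,  0.   ,  1.275, -0.146]), 'qvel': array([-0.001, -0.001,  0.001,  0.002, -0.001, -0.   ]), 'joint_efforts': array([  0.   , -43.124, -24.422,   0.072,   0.056,  -0.   ]), 'tool_pos': array([ 0.197, -0.486,  0.226]), 'tool_rot': array([-3.14 , -0.   ,  0.384]), 'contact_force': array([0.611, 0.275, 0.004]), 'torque': array([-0.001,  0.016, -0.031]), 'grip_force': np.float64(0.0), 'opening': np.float64(0.092)}
scene 398.01463582924487 398.01463582924487 252.66970272640916 199.8607661881652 [[0.829, -0.558, 0.021], [-0.366, -0.571, -0.735], [0.422, 0.602, -0.678]] [-0.474  0.29   1.338]
top 418.2629184727654 418.2629184727654 256.464019670185 192.05508825732502 [[-0.021, -1.0, 0.015], [-0.995, 0.019, -0.1], [0.1, -0.017, -0.995]] [-0.004  0.59   1.327]
```

View pics/scene0.png

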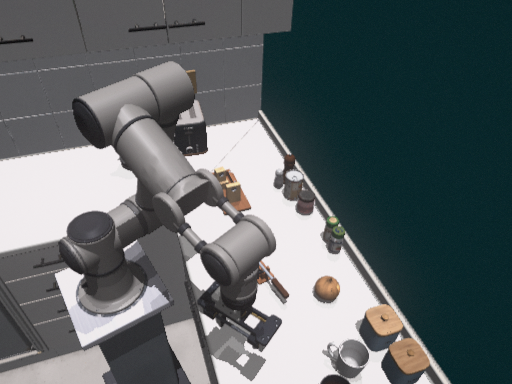

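View pics/top0.png

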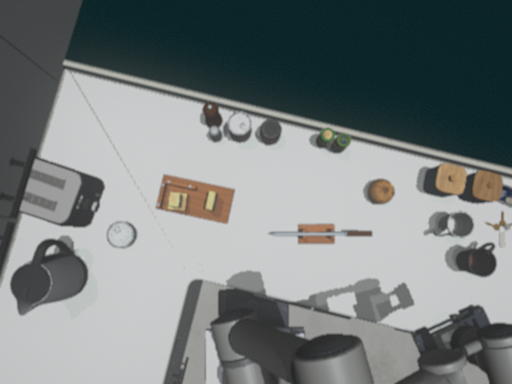

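```bash
cat > h.py <<'E'
import numpy as np,cv2
def pts(c):
    v,u=np.mgrid[0:384,0:512];z=c["z_map"]
    P=np.stack([(u-c["cx"])/c["fx"]*z,(v-c["cy"])/c["fy"]*z,z],-1)
    return (P-c["t"])@c["R"]
def planar(c,uv,h):
    uv=np.atleast_2d(uv).astype(float)
    d=np.c_[(uv[:,0]-c["cx"])/c["fx"],(uv[:,1]-c["cy"])/c["fy"],np.ones(len(uv))]@c["R"]
    o=-c["R"].T@c["t"];return o+d*((h-o[2])/d[:,2])[:,None]
def proj(c,X):
    Y=np.atleast_2d(X)@c["R"].T+c["t"];return np.c_[c["fx"]*Y[:,0]/Y[:,2]+c["cx"],c["fy"]*Y[:,1]/Y[:,2]+c["cy"]]
E
python3 - <<'E'
from h import *
c=dict(np.load("top0.npz"));W=pts(c)
im=c["color"][165:255,145:395];cv2.imwrite("pics/topz.png",cv2.resize(im,None,fx=3.2,fy=3.2,interpolation=cv2.INTER_CUBIC))
for n,u,v,h in[("tip",270,234,.045),("hand",345,233,.045),("handend",371,233,.045),("fixed",211,201,.102),("block",177,201,.102),("bulb",381,191,.05),("cup",121,235,.04),("tuna",240,126,.04),("jam",270,131,.08)]:
    print(n,planar(c,(u,v),h).round(3)[0],W[v,u].round(3))
# base corners via color/height
m=(abs(W[...,2]-.014)<.005)
m[:160]=0;m[235:]=0;m[:,:145]=0;m[:,245:]=0
P=W[m][:,:2];print(len(P),cv2.minAreaRect(P.astype(np.float32)))
E
```

```text
tip [ 0.454 -0.056  0.045] [ 0.454 -0.059 -0.005]
hand [ 0.452 -0.295  0.045] [ 0.452 -0.295  0.046]
handend [ 0.45  -0.379  0.045] [ 0.45  -0.376  0.052]
fixed [0.558 0.125 0.102] [0.558 0.124 0.103]
block [0.56  0.228 0.102] [0.56  0.228 0.103]
bulb [ 0.584 -0.416  0.05 ] [ 0.582 -0.41   0.069]
cup [0.461 0.416 0.04 ] [0.461 0.418 0.033]
tuna [0.807 0.033 0.04 ] [0.789 0.032 0.109]
jam [ 0.779 -0.062  0.08 ] [ 0.778 -0.062  0.085]
1660 ((0.5857554078102112, 0.18948781490325928), (0.23183132708072662, 0.31412941217422485), 3.091830015182495)
```

View pics/topz.png

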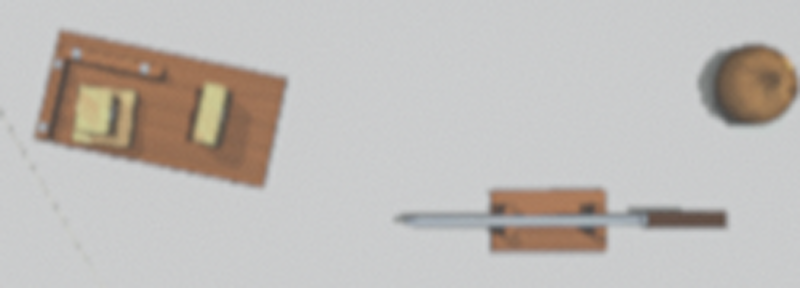

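```bash
cat >> h.py <<'E'
from scipy.spatial.transform import Rotation as Ro
def toolR(s): return Ro.from_euler("xyz",s["tool_rot"]).as_matrix()
def go(s,p,R=None):
    "travel (m) and rotvec (deg) in tool axes to reach TCP p, orientation R, from measured pose"
    A=toolR(s);t=A.T@(np.array(p)-s["tool_pos"])
    r=np.zeros(3) if R is None else Ro.from_matrix(A.T@R).as_rotvec(degrees=True)
    return t.round(4),r.round(2)
def down(yaw): return Ro.from_euler("xyz",[np.pi,0,yaw]).as_matrix()
E
python3 - <<'E'
from h import *
from cell import *
s=observe();c=read_camera("wrist");A=toolR(s)
print("cam in tool",A.T@(-c["R"].T@c["t"]-s["tool_pos"]),(c["R"]@A).round(3).tolist(),c["fx"])
t=dict(np.load("top0.npz"))
k=np.array([(60,30),(287,77),(264,187),(35,138)])/3.2+[145-.34,165-.34]
P=planar(t,k,.014)[:,:2];print(P.round(4))
xd=(P[0]-P[1]+P[3]-P[2]);yaw=np.arctan2(xd[1],xd[0]);print("centre",P.mean(0),"yaw",np.degrees(yaw),[np.linalg.norm(P[i]-P[i-1]) for i in range(4)])
print(go(s,[.50,.18,.33],down(yaw)))
E
```

```text
cam in tool [ 7.69251392e-02 -9.79446350e-05 -1.58480712e-01] [[0.001, 1.0, -0.0], [-0.96, 0.001, -0.28], [-0.28, 0.001, 0.96]] 312.8591431500464
[[0.6573 0.2878]
 [0.6042 0.0557]
 [0.4922 0.0809]
 [0.5467 0.313 ]]
centre [0.57510002 0.18436141] yaw 76.95377301106815 [np.float64(0.11336335492939806), np.float64(0.23804192115101067), np.float64(0.11482327014057694), np.float64(0.23848299595586064)]
(array([ 0.531 , -0.5045, -0.1031]), array([-7.000e-02, -5.000e-02, -5.496e+01]))
```

arm_command --fingers '[-1, -1, -1, -1, -1, -1, -1, -1]' --travel '[[0.03, -0.024, -0.003], [0.06, -0.048, -0.006], [0.09, -0.072, -0.009], [0.12, -0.096, -0.012], [0.15, -0.12, -0.015], [0.18, -0.144, -0.018], [0.21, -0.168, -0.021], [0.24, -0.192, -0.024]]' --dr '[[0, 0, -6], [0, 0, -12], [0, 0, -18], [0, 0, -24], [0, 0, -30], [0, 0, -36], [0, 0, -42], [0, 0, -48]]'

```text
time: 0.82
tool_pos: [0.3476, -0.2171, 0.2508]
tool_rot: [3.142, 0.0, 1.226]
contact_force: [0.1, -0.8, 0.5]
opening: 0.0919
grip_force: 0.0
```

arm_command --fingers '[-1, -1, -1, -1, -1, -1, -1, -1]' --travel '[[0.04, 0.007, 0], [0.08, 0.014, 0], [0.12, 0.021, 0], [0.16, 0.028, 0], [0.2, 0.035, 0], [0.24, 0.042, 0], [0.28, 0.049, 0], [0.32, 0.056, 0]]' --dr '[[0, 0, 0], [0, 0, 0], [0, 0, 0], [0, 0, 0], [0, 0, 0], [0, 0, 0], [0, 0, 0], [0, 0, 0]]'

```text
time: 1.48
tool_pos: [0.5098, 0.0647, 0.2505]
tool_rot: [-3.141, 0.0, 1.222]
contact_force: [3.1, 0.4, 0.2]
opening: 0.0914
grip_force: 0.0
```

arm_command --fingers '[-1, -1, -1, -1, -1, -1]' --travel '[[0.035, 0.005, 0], [0.07, 0.01, 0], [0.105, 0.015, 0], [0.13, 0.02, 0], [0.135, 0.021, 0], [0.135, 0.021, 0]]' --dr '[[0, 0, -2], [0, 0, -4], [0, 0, -6], [0, 0, -7], [0, 0, -7], [0, 0, -7]]'

```text
time: 1.98
tool_pos: [0.5754, 0.1836, 0.2496]
tool_rot: [-3.14, 0.001, 1.346]
contact_force: [-0.5, 0.6, -0.4]
opening: 0.0918
grip_force: 0.0
```

```bash
python3 - <<'E'
from h import *
from cell import *
s=observe();print(s["tool_pos"].round(4),s["tool_rot"].round(4),s["time"])
c=read_camera("wrist");np.savez("w1.npz",**c);cv2.imwrite("pics/w1.png",c["color"])
t=read_camera("top");np.savez("t1.npz",**t)
E
```

```text
[0.5754 0.1836 0.2496] [-3.1403e+00  7.0000e-04  1.3457e+00] 1.9833
```

View pics/w1.png

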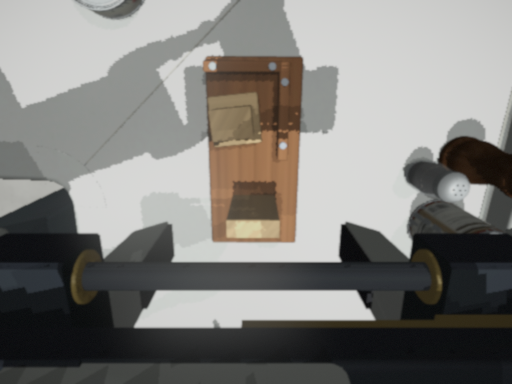

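```bash
cat > fit.py <<'E'
from h import *
def box(W,m,lab):
    P=W[m][:,:2].astype(np.float32)
    n,l,st,_=cv2.connectedComponentsWithStats(m.astype(np.uint8),connectivity=8)
    k=1+np.argmax(st[1:,4]);P=W[l==k][:,:2].astype(np.float32)
    r=cv2.minAreaRect(P);print(lab,len(P),np.round(r[0],4),np.round(r[1],4),round(r[2],2),"z",np.median(W[l==k][:,2]).round(4));return r
E
python3 - <<'E'
from fit import *
c=dict(np.load("w1.npz"));W=pts(c);z=W[...,2]
roi=np.zeros_like(z,bool);roi[30:250,195:315]=1
print("table z",np.median(z[100:200,320:340]))
box(W,roi&(z>.009),"stand all")
box(W,roi&(z>.009)&(z<.02),"base")
b=roi.copy();b[165:]=0;b[:,272:]=0;b[:75]=0
box(W,b&(z>.096),"block top"); box(W,b&(z>.040)&(z<.055),"foot")
box(W,b&(z>.04),"block all")
f=roi.copy();f[:170]=0;box(W,f&(z>.096),"fixed top")
e=roi&(z>.038)&(z<.05);e[160:]=0; e[76:,:272]=0;box(W,e,"stops")
t=dict(np.load("t1.npz"));Wt=pts(t);zt=Wt[...,2]
r=np.zeros_like(zt,bool);r[165:235,140:245]=1
box(Wt,r&(zt>.009),"T stand");
b=r.copy();b[:,194:]=0
E
```

```text
table z 0.00027218490641510006
stand all 17006 [0.5742 0.1864] [0.2399 0.1162] 76.88 z 0.0153
base 10203 [0.5742 0.1864] [0.2399 0.1162] 76.88 z 0.0145
block top 1338 [0.5682 0.2419] [0.0376 0.0468] 83.95 z 0.1026
foot 1117 [0.5644 0.2387] [0.0559 0.056 ] 83.2 z 0.0484
block all 2521 [0.5644 0.2387] [0.0559 0.056 ] 83.2 z 0.1014
fixed top 1055 [0.5744 0.1884] [0.1445 0.0555] 76.99 z 0.1024
stops 1981 [0.5796 0.2439] [0.108  0.0958] 77.23 z 0.0445
T stand 4509 [0.5449 0.1587] [0.3083 0.173 ] 88.78 z 0.5772
```

arm_command --fingers '[-1, -1, -1, -1, -1, -1, -1, -1]' --travel '[[0.025, -0.011, 0.02], [0.051, -0.023, 0.04], [0.0513, -0.023, 0.075], [0.0513, -0.023, 0.11], [0.0513, -0.023, 0.145], [0.0513, -0.023, 0.175], [0.0513, -0.023, 0.1946], [0.0513, -0.023, 0.1946]]' --dr '[[0, 0, -3], [0, 0, -6.1], [0, 0, -6.1], [0, 0, -6.1], [0, 0, -6.1], [0, 0, -6.1], [0, 0, -6.1], [0, 0, -6.1]]'

```text
time: 2.75
tool_pos: [0.5613, 0.2349, 0.052]
tool_rot: [-3.134, 0.004, 1.448]
contact_force: [-0.2, -0.3, 0.0]
opening: 0.0919
grip_force: 0.0
```

arm_command --fingers '[1, 1, 1, 1, 1, 1, 1, 1]' --travel '[[0, 0, 0], [0, 0, 0], [0, 0, 0], [0, 0, 0], [0, 0, 0], [0, 0, 0], [0, 0, 0], [0, 0, 0]]' --dr '[[0, 0, 0], [0, 0, 0], [0, 0, 0], [0, 0, 0], [0, 0, 0], [0, 0, 0], [0, 0, 0], [0, 0, 0]]' --squeeze 10

```text
time: 3.42
tool_pos: [0.5644, 0.2375, 0.0563]
tool_rot: [3.142, -0.0, 1.45]
contact_force: [-6.9, 1.1, 5.0]
opening: 0.0428
grip_force: 3.3
```

arm_command --fingers '[1, 1, 1, 1]' --travel '[[0, 0, 0], [0, 0, 0], [0, 0, 0], [0, 0, 0]]' --dr '[[0, 0, 0], [0, 0, 0], [0, 0, 0], [0, 0, 0]]'

```text
time: 3.75
tool_pos: [0.5638, 0.2375, 0.0562]
tool_rot: [-3.14, 0.0, 1.45]
contact_force: [-4.8, -0.5, 5.9]
opening: 0.0398
grip_force: 10.0
```

arm_command --fingers '[1, 1, 1, 1, 1, 1, 1, 1]' --travel '[[0.002, 0.003, 0], [0.005, 0.006, 0], [0.008, 0.01, 0], [0.011, 0.013, 0], [0.014, 0.016, 0], [0.017, 0.019, 0], [0.019, 0.022, 0], [0.019, 0.022, 0]]' --dr '[[0, 0, 1], [0, 0, 2], [0, 0, 3], [0, 0, 4], [0, 0, 5], [0, 0, 6.2], [0, 0, 6.2], [0, 0, 6.2]]'

```text
time: 4.42
tool_pos: [0.588, 0.2532, 0.0561]
tool_rot: [-3.14, 0.002, 1.342]
contact_force: [-5.8, -2.6, 6.1]
opening: 0.0395
grip_force: 10.0
```

arm_command --fingers '[1, 1, 1, 1, 1, 1]' --travel '[[0.0015, 0.001, 0], [0.003, 0.0015, 0], [0.004, 0.002, 0], [0.005, 0.0025, 0], [0.005, 0.003, 0], [0.005, 0.003, 0]]' --dr '[[0, 0, 0], [0, 0, 0], [0, 0, 0], [0, 0, 0], [0, 0, 0], [0, 0, 0]]'

```text
time: 4.92
tool_pos: [0.5889, 0.2564, 0.0556]
tool_rot: [-3.134, 0.005, 1.342]
contact_force: [-15.7, -6.7, 10.9]
opening: 0.04
grip_force: 10.0
```

arm_command --fingers '[1, 1, 1, 1]' --travel '[[0.001, -0.001, 0], [0.002, -0.002, 0], [0.003, -0.002, 0], [0.003, -0.002, 0]]' --dr '[[0, 0, 0], [0, 0, 0], [0, 0, 0], [0, 0, 0]]'

```text
time: 5.25
tool_pos: [0.5896, 0.2597, 0.0559]
tool_rot: [-3.138, 0.004, 1.342]
contact_force: [-8.6, -5.4, 8.0]
opening: 0.0403
grip_force: 10.0
```

```bash
python3 - <<'E'
from fit import *
from cell import *
s=observe();print(s["tool_pos"].round(4),s["contact_force"].round(2),s["torque"].round(2))
c=read_camera("wrist");np.savez("w2.npz",**c)
im=c["color"].copy()
cv2.imwrite("pics/w2.png",im)
E
```

```text
[0.5896 0.2597 0.0559] [-8.65 -5.4   8.03] [-1.06  1.4  -0.07]
```

View pics/w2.png

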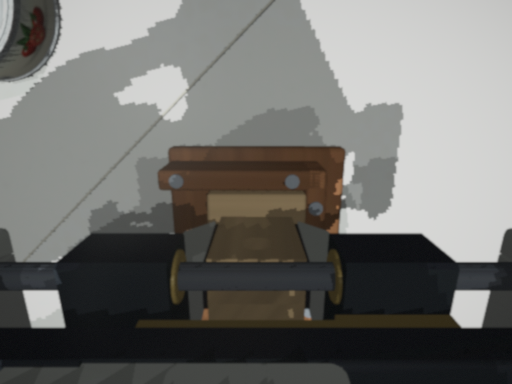

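arm_command --fingers '[-1, -1, -1, -1, -1, -1, -1, -1]' --travel '[[0, 0, 0], [0, 0, 0], [0, 0, 0], [0, 0, -0.03], [-0.005, 0, -0.06], [-0.015, 0, -0.095], [-0.03, 0, -0.13], [-0.035, 0, -0.14]]' --dr '[[0, 0, 0], [0, 0, 0], [0, 0, 0], [0, 0, 0], [0, 0, 0], [0, 0, 0], [0, 0, 0], [0, 0, 0]]'

```text
time: 5.97
tool_pos: [0.5859, 0.2265, 0.2023]
tool_rot: [3.132, -0.004, 1.342]
contact_force: [1.3, 0.5, 0.7]
opening: 0.0884
grip_force: 0.0
```

arm_command --fingers '[-1, -1, -1]' --travel '[[0, 0, 0], [0, 0, 0], [0, 0, 0]]' --dr '[[0, 0, 0], [0, 0, 0], [0, 0, 0]]'

```text
time: 6.22
tool_pos: [0.5827, 0.2273, 0.194]
tool_rot: [-3.139, 0.001, 1.342]
contact_force: [-0.2, 0.6, -0.4]
opening: 0.0916
grip_force: 0.0
```

```bash
python3 - <<'E'
from fit import *
from cell import *
s=observe();print(s["tool_pos"].round(4),s["tool_rot"].round(4))
c=read_camera("wrist");np.savez("w3.npz",**c);cv2.imwrite("pics/w3.png",cv2.resize(c["color"][60:300,150:370],None,fx=2.4,fy=2.4,interpolation=cv2.INTER_CUBIC))
W=pts(c);z=W[...,2];o=np.array([.5742,.1864]);a=np.radians(76.9);u=np.array([np.cos(a),np.sin(a)]);v=np.array([-u[1],u[0]])
X=(W[...,:2]-o)@u;Y=(W[...,:2]-o)@v
S=np.stack([X,Y,z],-1)
roi=(X>-.13)&(X<.13)&(abs(Y)<.065)
box(S,roi&(z>.009)&(z<.02),"base")
r=(X>.02)&(X<.11)&(abs(Y)<.035)
box(S,r&(z>.0462)&(z<.056),"foot");box(S,r&(z>.096),"top")
box(S,(z>.096)&(X<0)&roi,"fixed")
st=(z>.038)&(z<.0462)&roi
print("end stop x range",np.percentile(X[st&(Y>0)],[0,1,50,99,100]).round(4),"side stop y",np.percentile(Y[st&(X<.04)],[1,50,99,100]).round(4))
E
```

```text
[0.5827 0.2273 0.194 ] [-3.1390e+00  1.3000e-03  1.3421e+00]
base 10546 [0.0233 0.0001] [0.1162 0.1932] 89.97 z 0.0145
foot 1179 [0.0692 0.0002] [0.056  0.0554] 89.96 z 0.0485
top 20219 [ 0.0665 -0.    ] [0.0701 0.0085] 87.86 z 0.3009
fixed 958 [-0.0619  0.0002] [0.0558 0.0185] 89.52 z 0.1025
end stop x range [-0.051  -0.0505  0.105   0.1114  0.1115] side stop y [-0.0398 -0.0305  0.0265  0.028 ]
```

View pics/w3.png

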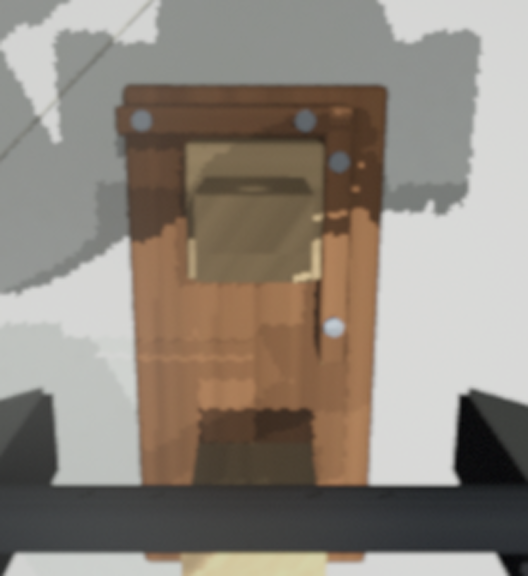

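arm_command --fingers '[-1, -1, -1, -1, -1, -1, -1, -1]' --travel '[[0.015, 0.001, 0.02], [0.027, 0.001, 0.05], [0.027, 0.001, 0.08], [0.027, 0.001, 0.11], [0.027, 0.001, 0.13], [0.027, 0.001, 0.138], [0.027, 0.001, 0.138], [0.027, 0.001, 0.138]]' --dr '[[0, 0, 0], [0, 0, 0], [0, 0, 0], [0, 0, 0], [0, 0, 0], [0, 0, 0], [0, 0, 0], [0, 0, 0]]'

```text
time: 6.93
tool_pos: [0.5905, 0.2534, 0.0577]
tool_rot: [-3.141, 0.0, 1.342]
contact_force: [0.4, 0.4, 0.6]
opening: 0.0916
grip_force: 0.0
```

arm_command --fingers '[1, 1, 1, 1, 1, 1, 1, 1]' --travel '[[0, 0, 0], [0, 0, 0], [0, 0, 0], [0, 0, 0], [0, 0, 0], [0, 0, 0], [0, 0, 0], [0, 0, 0]]' --dr '[[0, 0, 0], [0, 0, 0], [0, 0, 0], [0, 0, 0], [0, 0, 0], [0, 0, 0], [0, 0, 0], [0, 0, 0]]' --squeeze 40

```text
time: 7.6
tool_pos: [0.5897, 0.2532, 0.0581]
tool_rot: [-3.14, 0.0, 1.342]
contact_force: [-16.1, 3.6, 10.2]
opening: 0.0432
grip_force: 7.9
```

arm_command --fingers '[1, 1, 1]' --travel '[[0, 0, 0], [0, 0, 0], [0, 0, 0]]' --dr '[[0, 0, 0], [0, 0, 0], [0, 0, 0]]'

```text
time: 7.85
tool_pos: [0.5882, 0.2536, 0.0581]
tool_rot: [-3.137, 0.001, 1.342]
contact_force: [-7.9, 0.7, 5.0]
opening: 0.0398
grip_force: 40.0
```

arm_command --fingers '[1, 1, 1, 1, 1, 1]' --travel '[[0.001, 0, 0], [0.002, 0, 0], [0.003, 0, 0], [0.004, 0, 0], [0.005, 0, 0], [0.005, 0, 0]]' --dr '[[0, 0, 0], [0, 0, 0], [0, 0, 0], [0, 0, 0], [0, 0, 0], [0, 0, 0]]'

```text
time: 8.35
tool_pos: [0.5886, 0.2553, 0.0582]
tool_rot: [-3.135, 0.007, 1.342]
contact_force: [-11.9, -10.8, 12.0]
opening: 0.0396
grip_force: 40.0
```

arm_command --fingers '[1, 1, 1, 1, 1]' --travel '[[0.001, 0, 0], [0.002, 0, 0], [0.003, 0, 0], [0.004, 0, 0], [0.004, 0, 0]]' --dr '[[0, 0, 0], [0, 0, 0], [0, 0, 0], [0, 0, 0], [0, 0, 0]]'

```text
time: 8.77
tool_pos: [0.5889, 0.2565, 0.0583]
tool_rot: [-3.134, 0.012, 1.342]
contact_force: [-15.2, -20.9, 15.0]
opening: 0.0397
grip_force: 40.0
```

arm_command --fingers '[-1, -1, -1, -1, -1, -1, -1, -1]' --travel '[[0, 0, 0], [0, 0, 0], [0, 0, 0], [0, 0, -0.03], [-0.005, 0, -0.06], [-0.02, 0, -0.095], [-0.035, 0, -0.13], [-0.04, 0, -0.14]]' --dr '[[0, 0, 0], [0, 0, 0], [0, 0, 0], [0, 0, 0], [0, 0, 0], [0, 0, 0], [0, 0, 0], [0, 0, 0]]'

```text
time: 9.43
tool_pos: [0.5856, 0.2225, 0.2043]
tool_rot: [3.133, -0.004, 1.342]
contact_force: [1.0, 1.0, 0.7]
opening: 0.0882
grip_force: 0.0
```

arm_command --fingers '[-1, -1, -1]' --travel '[[0, 0, 0], [0, 0, 0], [0, 0, 0]]' --dr '[[0, 0, 0], [0, 0, 0], [0, 0, 0]]'

```text
time: 9.68
tool_pos: [0.5827, 0.2234, 0.196]
tool_rot: [-3.139, 0.001, 1.342]
contact_force: [-0.3, -0.6, -0.5]
opening: 0.0914
grip_force: 0.0
```

```bash
cat > blk.py <<'E'
from fit import *
from cell import *
import sys
o=np.array([.5742,.1864]);a=np.radians(76.9);u=np.array([np.cos(a),np.sin(a)]);v=np.array([-u[1],u[0]])
def look(name):
    s=observe();print(s["tool_pos"].round(4),s["tool_rot"].round(4),"stand xy",((s["tool_pos"][:2]-o)@np.c_[u,v]).round(4))
    c=read_camera("wrist");np.savez(name,**c)
    W=pts(c);z=W[...,2];X=(W[...,:2]-o)@u;Y=(W[...,:2]-o)@v
    S=np.stack([X,Y,z],-1);roi=(X>-.13)&(X<.13)&(abs(Y)<.065)
    b=box(S,roi&(z>.009)&(z<.02),"base");print("base xmax",X[roi&(z>.009)&(z<.02)].max())
    r=(X>.02)&(X<.11)&(abs(Y)<.035)
    f=r&(z>.0462)&(z<.056);box(S,f,"foot");print("foot xmax by y",[X[f&(Y>l)&(Y<l+.012)].max().round(4) for l in(-.027,-.006,.015)],"ymin by x",[Y[f&(X>l)&(X<l+.008)].min().round(4) for l in(.046,.088)])
    box(S,r&(z>.096)&(z<.11),"top")
    return c
E
python3 - <<'E'
from blk import *
look("w4.npz")
E
```

```text
[0.5827 0.2234 0.196 ] [-3.1387e+00  1.3000e-03  1.3423e+00] stand xy [0.0379 0.0001]
base 10783 [0.0203 0.    ] [0.1975 0.1163] 0.01 z 0.0145
base xmax 0.119060696369459
foot 1175 [0.072  0.0003] [0.0559 0.0549] 89.91 z 0.0484
foot xmax by y [np.float64(0.1095), np.float64(0.1067), np.float64(0.0994)] ymin by x [np.float64(-0.0276), np.float64(-0.0344)]
top 1852 [0.072  0.0004] [0.0303 0.04  ] 0.12 z 0.1025
```

arm_command --fingers '[-1, -1, -1, -1, -1, -1, -1, -1]' --travel '[[-0.03, 0, 0], [-0.07, 0, 0], [-0.11, -0.001, 0], [-0.15, -0.001, 0], [-0.19, -0.001, 0], [-0.23, -0.002, 0], [-0.27, -0.002, 0], [-0.31, -0.002, 0]]' --dr '[[0, 0, 0], [0, 0, 0], [0, 0, 0], [0, 0, 0], [0, 0, 0], [0, 0, 0], [0, 0, 0], [0, 0, 0]]'

```text
time: 10.4
tool_pos: [0.51, -0.0795, 0.1964]
tool_rot: [-3.139, -0.0, 1.343]
contact_force: [0.5, -0.2, -0.5]
opening: 0.0917
grip_force: 0.0
```

arm_command --fingers '[-1, -1, -1, -1, -1, -1, -1, -1]' --travel '[[-0.04, 0, 0], [-0.08, 0, 0], [-0.12, -0.001, 0], [-0.16, -0.001, 0], [-0.2, -0.001, 0], [-0.23, -0.002, 0], [-0.249, -0.002, 0], [-0.249, -0.002, 0]]' --dr '[[0, 0, -2], [0, 0, -5], [0, 0, -8], [0, 0, -11], [0, 0, -13.1], [0, 0, -13.1], [0, 0, -13.1], [0, 0, -13.1]]'

```text
time: 11.07
tool_pos: [0.4516, -0.3236, 0.1959]
tool_rot: [-3.139, -0.001, 1.567]
contact_force: [-0.2, 0.0, -0.6]
opening: 0.0918
grip_force: 0.0
```

```bash
python3 - <<'E'
from fit import *
from cell import *
s=observe();print(s["tool_pos"].round(4),s["tool_rot"].round(4))
c=read_camera("wrist");np.savez("w5.npz",**c);cv2.imwrite("pics/w5.png",c["color"])
W=pts(c);z=W[...,2];m=(z>.047)&(z<.060)&(abs(W[...,0]-.452)<.03)&(W[...,1]<-.27)&(W[...,1]>-.42)
box(W,m,"handle")
m=(z>.043)&(z<.060)&(abs(W[...,0]-.452)<.02)&(W[...,1]<-.02)&(W[...,1]>-.42)
P=W[m];
for l in np.arange(-.4,-.02,.02):
    q=P[(P[:,1]>l)&(P[:,1]<l+.02)]
    if len(q)>3: print(l.round(2),len(q),q[:,0].min().round(4),q[:,0].max().round(4),q[:,1].min().round(4),q[:,1].max().round(4),np.percentile(q[:,2],90).round(4))
E
```

```text
[ 0.4516 -0.3236  0.1959] [-3.1392e+00 -9.0000e-04  1.5671e+00]
handle 1628 [ 0.45   -0.3239] [0.1073 0.017 ] 89.36 z 0.0541
-0.38 262 0.441 0.4576 -0.3776 -0.3601 0.0553
-0.36 317 0.4411 0.4575 -0.36 -0.34 0.0553
-0.34 343 0.4414 0.4585 -0.3399 -0.32 0.0553
-0.32 361 0.4416 0.4584 -0.3199 -0.3001 0.0553
-0.3 251 0.4418 0.4575 -0.2998 -0.28 0.0529
-0.28 219 0.4458 0.4545 -0.28 -0.2601 0.051
-0.26 452 0.4348 0.4657 -0.2592 -0.2402 0.0549
-0.24 253 0.4461 0.4555 -0.2394 -0.2201 0.0509
-0.22 259 0.4463 0.4555 -0.2196 -0.2001 0.0507
-0.2 280 0.4464 0.4564 -0.2 -0.1801 0.051
-0.18 290 0.4364 0.4674 -0.18 -0.166 0.052
```

View pics/w5.png

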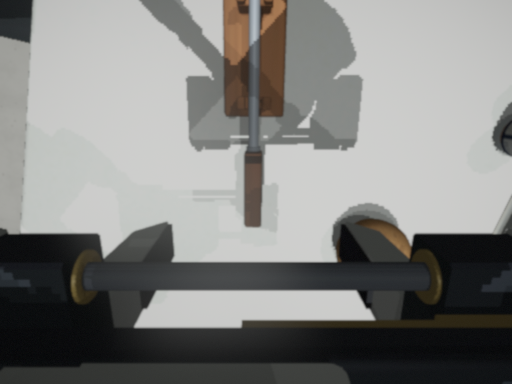

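arm_command --fingers '[-1, -1, -1, -1, -1, -1, -1, -1]' --travel '[[0.006, -0.0017, 0.03], [0.006, -0.0017, 0.06], [0.006, -0.0017, 0.09], [0.006, -0.0017, 0.12], [0.006, -0.0017, 0.15], [0.006, -0.0017, 0.165], [0.006, -0.0017, 0.17], [0.006, -0.0017, 0.17]]' --dr '[[0, 0, 0.4], [0, 0, 0.4], [0, 0, 0.4], [0, 0, 0.4], [0, 0, 0.4], [0, 0, 0.4], [0, 0, 0.4], [0, 0, 0.4]]'

```text
time: 11.78
tool_pos: [0.4507, -0.3124, 0.0264]
tool_rot: [-3.139, -0.003, 1.565]
contact_force: [-0.0, 0.6, -0.8]
opening: 0.0916
grip_force: 0.0
```

arm_command --fingers '[1, 1, 1, 1, 1, 1, 1, 1]' --travel '[[0, 0, 0], [0, 0, 0], [0, 0, 0], [0, 0, 0], [0, 0, 0], [0, 0, 0], [0, 0, 0], [0, 0, 0]]' --dr '[[0, 0, 0], [0, 0, 0], [0, 0, 0], [0, 0, 0], [0, 0, 0], [0, 0, 0], [0, 0, 0], [0, 0, 0]]' --squeeze 55

```text
time: 12.45
tool_pos: [0.4511, -0.3146, 0.0283]
tool_rot: [3.141, 0.0, 1.564]
contact_force: [0.2, -0.5, 0.0]
opening: 0.0434
grip_force: 0.0
```

arm_command --fingers '[1, 1, 1, 1, 1, 1, 1, 1]' --travel '[[0, 0, 0], [0, 0, 0], [0, 0, 0], [0, 0, 0], [0, 0, 0], [0, 0, 0], [0, 0, 0], [0, 0, 0]]' --dr '[[0, 0, 0], [0, 0, 0], [0, 0, 0], [0, 0, 0], [0, 0, 0], [0, 0, 0], [0, 0, 0], [0, 0, 0]]'

```text
time: 13.12
tool_pos: [0.4511, -0.3145, 0.0281]
tool_rot: [3.142, 0.0, 1.564]
contact_force: [0.2, 0.1, -0.1]
opening: 0.0178
grip_force: 55.0
```

arm_command --fingers '[1, 1, 1, 1, 1, 1, 1, 1]' --travel '[[0, 0, -0.004], [0, 0, -0.012], [0, 0, -0.022], [0, 0, -0.034], [0, 0, -0.046], [0, 0, -0.058], [0, 0, -0.066], [0, 0, -0.07]]' --dr '[[0, 0, 0], [0, 0, 0], [0, 0, 0], [0, 0, 0], [0, 0, 0], [0, 0, 0], [0, 0, 0], [0, 0, 0]]'

```text
time: 13.78
tool_pos: [0.4517, -0.3151, 0.1001]
tool_rot: [3.139, 0.002, 1.564]
contact_force: [0.2, 0.3, -0.4]
opening: 0.0174
grip_force: 55.0
```

arm_command --fingers '[1, 1, 1, 1, 1, 1, 1, 1]' --travel '[[0.01, 0.003, 0], [0.03, 0.008, 0], [0.055, 0.014, 0], [0.08, 0.021, 0], [0.105, 0.028, 0], [0.125, 0.034, 0], [0.138, 0.037, 0], [0.144, 0.039, 0]]' --dr '[[0, 0, 1], [0, 0, 3], [0, 0, 5], [0, 0, 7], [0, 0, 9], [0, 0, 11], [0, 0, 12], [0, 0, 12.7]]'

```text
time: 14.45
tool_pos: [0.4912, -0.1689, 0.0981]
tool_rot: [-3.141, -0.0, 1.343]
contact_force: [-0.3, 0.4, -0.5]
opening: 0.0173
grip_force: 55.0
```

arm_command --fingers '[1, 1, 1]' --travel '[[0, 0, 0], [0, 0, 0], [0, 0, 0]]' --dr '[[0, 0, 0], [0, 0, 0], [0, 0, 0]]'

```text
time: 14.7
tool_pos: [0.491, -0.1717, 0.0981]
tool_rot: [3.142, 0.0, 1.342]
contact_force: [0.3, -0.5, -1.1]
opening: 0.0174
grip_force: 55.0
```

```bash
python3 - <<'E'
from blk import *
s=observe();print(s["tool_pos"].round(4),s["tool_rot"].round(4),s["contact_force"],s["torque"].round(2))
c=read_camera("wrist");np.savez("w6.npz",**c);im=c["color"]
cv2.imwrite("pics/w6.png",im)
t=read_camera("top");np.savez("t6.npz",**t)
W=pts(c);z=W[...,2];X=(W[...,:2]-o)@u;Y=(W[...,:2]-o)@v
m=(X>-.36)&(X<-.09)&(abs(Y)<.03)&(z>.06)&(z<.17)
for l in np.arange(-.36,-.09,.02):
    q=m&(X>l)&(X<l+.02)
    if q.sum()>3: print(l.round(2),q.sum(),"Y",Y[q].min().round(4),Y[q].max().round(4),"X",X[q].max().round(4),"ztop",np.percentile(z[q],[50,95]).round(4))
E
```

```text
[ 0.491  -0.1717  0.0981] [3.1415e+00 4.0000e-04 1.3418e+00] [ 0.31797548 -0.47531707 -1.11096731] [-0.2  -0.08 -0.06]
-0.36 2936 Y -0.0267 0.0238 X -0.34 ztop [0.1224 0.1395]
-0.34 991 Y -0.0297 0.0297 X -0.3201 ztop [0.1197 0.1696]
-0.32 999 Y -0.0057 0.0039 X -0.3001 ztop [0.1195 0.1209]
-0.3 1133 Y -0.0054 0.0042 X -0.28 ztop [0.1193 0.1208]
-0.28 1301 Y -0.0057 0.0044 X -0.26 ztop [0.1193 0.1207]
-0.26 382 Y -0.0055 0.0042 X -0.2538 ztop [0.1191 0.1207]
```

View pics/w6.png

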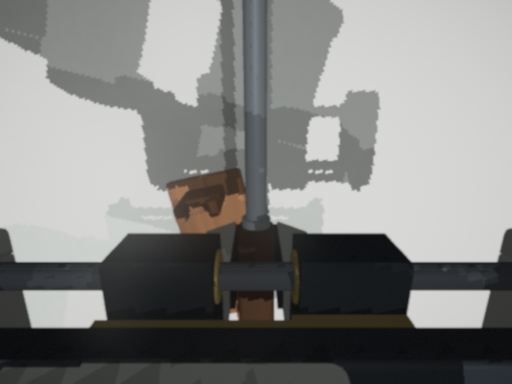

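```bash
python3 - <<'E'
from blk import *
def lines(W,xs,lab,zr=(.095,.135)):
    z=W[...,2];X=(W[...,:2]-o)@u;Y=(W[...,:2]-o)@v
    m=(abs(Y)<.03)&(z>zr[0])&(z<zr[1])
    for l in xs:
        q=m&(X>l)&(X<l+.02)
        if q.sum()>3: print(lab,round(l,2),q.sum(),"Y",Y[q].min().round(4),Y[q].max().round(4),np.mean(Y[q]).round(4),"X",X[q].min().round(4),X[q].max().round(4),"z",np.percentile(z[q],[50,95]).round(4))
W=pts(dict(np.load("t6.npz")));lines(W,np.arange(-.24,.1,.02),"top")
c=read_camera("scene");np.savez("s6.npz",**c);lines(pts(c),np.arange(-.34,.1,.02),"scene",(.09,.14))
W=pts(dict(np.load("w6.npz")));q=(abs((W[...,:2]-o)@v)<.003)&(W[...,2]>.1)&(W[...,2]<.13);X=((W[...,:2]-o)@u)[q];k=(X>-.335)&(X<-.25);print(np.polyfit(X[k],W[...,2][q][k],1))
E
```

```text
top -0.24 21 Y -0.0053 0.0043 -0.0002 X -0.2385 -0.2203 z [0.1191 0.1229]
top -0.22 23 Y -0.0051 0.004 -0.0007 X -0.2196 -0.2 z [0.1182 0.1227]
top -0.2 19 Y -0.0052 0.004 -0.0004 X -0.1983 -0.1817 z [0.118 0.122]
top -0.18 23 Y -0.0053 0.0041 -0.0002 X -0.18 -0.1604 z [0.1186 0.1226]
top -0.16 22 Y -0.0052 0.0045 -0.0004 X -0.1597 -0.1413 z [0.1183 0.123 ]
top -0.14 23 Y -0.0047 0.0047 -0.0001 X -0.1395 -0.1201 z [0.1184 0.1215]
top -0.12 5 Y -0.0024 0.0033 0.0002 X -0.118 -0.114 z [0.1161 0.1175]
top -0.08 71 Y -0.0274 0.0285 0.0004 X -0.071 -0.0602 z [0.1023 0.107 ]
top -0.06 52 Y -0.0273 0.0286 0.0002 X -0.0598 -0.0511 z [0.1018 0.1043]
top 0.04 21 Y -0.0172 0.0206 0.0022 X 0.0552 0.0598 z [0.1017 0.1045]
top 0.06 87 Y -0.0198 0.0203 0.0005 X 0.0601 0.0799 z [0.1012 0.1058]
top 0.08 25 Y -0.0179 0.0199 0.0006 X 0.08 0.0855 z [0.1023 0.105 ]
scene -0.22 8 Y -0.0011 0.0057 0.0028 X -0.2161 -0.2015 z [0.1183 0.1212]
scene -0.2 9 Y -0.0029 0.005 0.0004 X -0.1984 -0.1811 z [0.1198 0.1209]
scene -0.18 11 Y -0.0031 0.0038 0.0014 X -0.1797 -0.1642 z [0.1193 0.1228]
scene -0.16 10 Y -0.0021 0.0048 0.0021 X -0.1585 -0.1404 z [0.1171 0.1195]
scene -0.14 10 Y -0.0024 0.0056 0.0019 X -0.1395 -0.1214 z [0.1182 0.1208]
scene -0.08 45 Y -0.0241 0.0289 0.003 X -0.0746 -0.0605 z [0.1011 0.1063]
scene -0.06 26 Y -0.0275 0.0281 0.0001 X -0.06 -0.0456 z [0.1012 0.1047]
scene 0.04 4 Y 0.0131 0.0213 0.0177 X 0.0522 0.0571 z [0.0956 0.0965]
[-0.00319684  0.11882471]
```

arm_command --fingers '[1, 1, 1, 1, 1, 1, 1, 1]' --travel '[[0, -0.0007, 0.01], [0, -0.0007, 0.022], [0, -0.0007, 0.0285], [0, -0.0007, 0.0285], [0.01, -0.0007, 0.0285], [0.02, -0.0007, 0.0285], [0.03, -0.0007, 0.0285], [0.03, -0.0007, 0.0285]]' --dr '[[0, 0, 0], [0, 0, 0], [0, 0, 0], [0, 0, 0], [0, 0, 0], [0, 0, 0], [0, 0, 0], [0, 0, 0]]'

```text
time: 15.52
tool_pos: [0.4978, -0.1393, 0.07]
tool_rot: [3.141, -0.0, 1.344]
contact_force: [0.2, 0.3, -1.6]
opening: 0.0175
grip_force: 55.0
```

```bash
cat >> blk.py <<'E'
def chk():
    s=observe();d=s["tool_pos"][:2]-o
    print("t",s["time"].round(2),"TCP stand",(d@u).round(4),(d@v).round(4),s["tool_pos"][2].round(4),"rot",s["tool_rot"].round(4),"F",(s["contact_force"][:2]@u).round(1),(s["contact_force"][:2]@v).round(1),s["contact_force"][2].round(1))
    for n,xs in(("wrist",(-.29,-.25,-.22,-.18)),("top",(-.2,-.16,-.12,-.09))):
        W=pts(read_camera(n));z=W[...,2];X=(W[...,:2]-o)@u;Y=(W[...,:2]-o)@v
        for l in xs:
            q=(abs(Y)<.02)&(z>.06)&(z<.098)&(X>l)&(X<l+.02)
            if q.sum()>5: print(n,l,q.sum(),"Ymid",((Y[q].min()+Y[q].max())/2).round(4),"ztop",np.median(z[q&(abs(Y)<.0025)]).round(4),"Xmax",X[q].max().round(4))
E
python3 -c "
from blk import *
chk()"
```

```text
Traceback (most recent call last):
  File "blk.py", line 17, in chk
    print("t",s["time"].round(2),"TCP stand",(d@u).round(4),(d@v).round(4),s["tool_pos"][2].round(4),"rot",s["tool_rot"].round(4),"F",(s["contact_force"][:2]@u).round(1),(s["contact_force"][:2]@v).round(1),s["contact_force"][2].round(1))
              ^^^^^^^^^^^^^^^
AttributeError: 'float' object has no attribute 'round'
```

```bash
sed -i 's/s\["time"\].round(2)/round(s["time"],2)/' blk.py; python3 -c "
from blk import *
chk()"
```

```text
t 15.52 TCP stand -0.3345 0.0006 0.07 rot [ 3.1411e+00 -4.0000e-04  1.3439e+00] F 0.3 -0.1 -1.6
wrist -0.29 986 Ymid 0.0 ztop 0.092 Xmax -0.27
wrist -0.25 1262 Ymid 0.0004 ztop 0.0919 Xmax -0.23
top -0.2 20 Ymid 0.0002 ztop 0.0913 Xmax -0.1801
top -0.16 20 Ymid 0.0005 ztop 0.092 Xmax -0.1406
top -0.12 21 Ymid 0.0011 ztop 0.0904 Xmax -0.1002
top -0.09 21 Ymid 0.0001 ztop 0.0873 Xmax -0.0701
```

arm_command --fingers '[1, 1, 1, 1, 1, 1, 1, 1]' --travel '[[0.005, 0, 0], [0.012, 0, 0], [0.02, 0, 0], [0.028, 0, 0], [0.036, 0, 0], [0.042, 0, 0], [0.045, 0, 0], [0.045, 0, 0]]' --dr '[[0, 0, 0], [0, 0, 0], [0, 0, 0], [0, 0, 0], [0, 0, 0], [0, 0, 0], [0, 0, 0], [0, 0, 0]]'

```text
time: 16.28
tool_pos: [0.5076, -0.0968, 0.0696]
tool_rot: [-3.142, 0.0, 1.343]
contact_force: [0.7, -0.8, -1.5]
opening: 0.0176
grip_force: 55.0
```

```bash
python3 -c "
from blk import *
chk()"
```

```text
t 16.28 TCP stand -0.2909 0.0007 0.0696 rot [-3.1415  0.      1.3431] F -0.6 -0.9 -1.5
wrist -0.29 2365 Ymid 0.0 ztop 0.0956 Xmax -0.27
wrist -0.25 971 Ymid 0.0 ztop 0.0916 Xmax -0.23
wrist -0.22 1153 Ymid 0.0003 ztop 0.0915 Xmax -0.2
wrist -0.18 147 Ymid 0.0003 ztop 0.0911 Xmax -0.1773
top -0.2 21 Ymid -0.0003 ztop 0.0906 Xmax -0.1801
top -0.16 20 Ymid 0.0001 ztop 0.0907 Xmax -0.1407
top -0.12 22 Ymid 0.0005 ztop 0.0911 Xmax -0.1002
top -0.09 31 Ymid -0.0001 ztop 0.0918 Xmax -0.0706
```

arm_command --fingers '[1, 1, 1, 1, 1, 1, 1, 1]' --travel '[[0.006, 0, 0], [0.016, 0, -0.0005], [0.028, 0, -0.0005], [0.04, 0, -0.0005], [0.052, 0, -0.0005], [0.064, 0, -0.0005], [0.072, 0, -0.0005], [0.076, 0, -0.0005]]' --dr '[[0, 0, 0], [0, 0, 0], [0, 0, 0], [0, 0, 0], [0, 0, 0], [0, 0, 0], [0, 0, 0], [0, 0, 0]]'

```text
time: 17.05
tool_pos: [0.5249, -0.0219, 0.0701]
tool_rot: [-3.142, -0.0, 1.344]
contact_force: [-0.3, -0.6, -0.5]
opening: 0.0177
grip_force: 55.0
```

arm_command --fingers '[1, 1]' --travel '[[0, 0, 0], [0, 0, 0]]' --dr '[[0, 0, 0], [0, 0, 0]]'

```text
time: 17.22
tool_pos: [0.5247, -0.0234, 0.0701]
tool_rot: [3.142, 0.0, 1.343]
contact_force: [0.3, -0.2, -1.0]
opening: 0.0174
grip_force: 55.0
```

```bash
sed -i 's/,(-.2,-.16,-.12,-.09)/,(-.16,-.12,-.09,-.04,-.02,.01,.03)/; s/(-.29,-.25,-.22,-.18)/(-.19,-.17,-.15,-.13,-.11,-.04,0,.02)/' blk.py; python3 -c "
from blk import *
chk();look('w7.npz')"
```

```text
t 17.22 TCP stand -0.2156 0.0006 0.0701 rot [3.1416e+00 3.0000e-04 1.3427e+00] F -0.2 -0.3 -1.0
wrist -0.19 874 Ymid -0.0001 ztop 0.0921 Xmax -0.17
wrist -0.17 993 Ymid -0.0 ztop 0.092 Xmax -0.15
wrist -0.15 1119 Ymid 0.0002 ztop 0.0919 Xmax -0.13
wrist -0.13 1280 Ymid 0.0002 ztop 0.0918 Xmax -0.11
wrist -0.11 519 Ymid 0.0002 ztop 0.0917 Xmax -0.1021
top -0.12 22 Ymid -0.0001 ztop 0.0905 Xmax -0.1005
top -0.09 33 Ymid 0.0 ztop 0.0919 Xmax -0.0702
top -0.04 22 Ymid 0.0005 ztop 0.0887 Xmax -0.0212
top -0.02 19 Ymid 0.0003 ztop 0.0903 Xmax -0.0011
top 0.01 21 Ymid 0.0006 ztop 0.0894 Xmax 0.0298
top 0.03 7 Ymid 0.0018 ztop 0.0906 Xmax 0.0393
[ 0.5246 -0.024   0.0701] [-3.1416e+00  2.0000e-04  1.3416e+00] stand xy [-0.2161  0.0006]
base 5287 [-0.1015  0.0334] [0.0513 0.0372] 89.84 z 0.0144
base xmax -0.08278111974140157Traceback (most recent call last):
  File "<string>", line 3, in <module>
    chk();look('w7.npz')
          ~~~~^^^^^^^^^^
  File "blk.py", line 12, in look
    f=r&(z>.0462)&(z<.056);box(S,f,"foot");print("foot xmax by y",[X[f&(Y>l)&(Y<l+.012)].max().round(4) for l in(-.027,-.006,.015)],"ymin by x",[Y[f&(X>l)&(X<l+.008)].min().round(4) for l in(.046,.088)])
                           ~~~^^^^^^^^^^^^
  File "fit.py", line 5, in box
    k=1+np.argmax(st[1:,4]);P=W[l==k][:,:2].astype(np.float32)
        ~~~~~~~~~^^^^^^^^^^
    return _wrapfunc(a, 'argmax', axis=axis, out=out, **kwds)
    return bound(*args, **kwds)
ValueError: attempt to get argmax of an empty sequence
```

arm_command --fingers '[1, 1, 1, 1, 1, 1, 1, 1]' --travel '[[0.004, 0, 0], [0.009, 0, 0], [0.014, 0, 0], [0.019, 0, 0], [0.024, 0, 0], [0.029, 0, 0], [0.034, 0, 0], [0.036, 0, 0]]' --dr '[[0, 0, 0], [0, 0, 0], [0, 0, 0], [0, 0, 0], [0, 0, 0], [0, 0, 0], [0, 0, 0], [0, 0, 0]]'

```text
time: 18.03
tool_pos: [0.533, 0.0124, 0.0701]
tool_rot: [3.142, -0.0, 1.343]
contact_force: [-0.6, -0.0, -0.9]
opening: 0.0177
grip_force: 55.0
```

arm_command --fingers '[1, 1, 1, 1, 1, 1, 1, 1]' --travel '[[0.005, 0, 0], [0.011, 0, 0], [0.018, 0, 0], [0.025, 0, 0], [0.032, 0, 0], [0.037, 0, 0], [0.04, 0, 0], [0.041, 0, 0]]' --dr '[[0, 0, 0], [0, 0, 0], [0, 0, 0], [0, 0, 0], [0, 0, 0], [0, 0, 0], [0, 0, 0], [0, 0, 0]]'

```text
time: 18.7
tool_pos: [0.5423, 0.052, 0.0701]
tool_rot: [3.142, 0.0, 1.343]
contact_force: [-0.4, 0.8, -1.8]
opening: 0.0174
grip_force: 55.0
```

arm_command --fingers '[1, 1, 1, 1]' --travel '[[0, 0, 0], [0, 0, 0], [0, 0, 0], [0, 0, 0]]' --dr '[[0, 0, 0], [0, 0, 0], [0, 0, 0], [0, 0, 0]]'

```text
time: 19.03
tool_pos: [0.5421, 0.0511, 0.0701]
tool_rot: [3.142, 0.0, 1.342]
contact_force: [0.3, 0.2, -1.0]
opening: 0.0173
grip_force: 55.0
```

```bash
python3 - <<'E'
from blk import *
s=observe();d=s["tool_pos"][:2]-o;print(d@u,d@v,s["contact_force"].round(1),s["qvel"].round(3))
for n in("top","scene"):
    c=read_camera(n);W=pts(c);z=W[...,2];X=(W[...,:2]-o)@u;Y=(W[...,:2]-o)@v
    S=np.stack([X,Y,z],-1)
    q=(abs(Y)<.012)&(z>.07)&(z<.097)&(X>.09)&(X<.15);print(n,"tip",q.sum(),X[q].max(),Y[q].mean(),z[q].max())
    r=(X>.02)&(X<.13)&(abs(Y)<.035);box(S,r&(z>.097)&(z<.11),"blk top");box(S,r&(X<.099)&(z>.0455)&(z<.056),"foot")
    box(S,(X<0)&(X>-.09)&(abs(Y)<.035)&(z>.097)&(z<.11),"fixed top")
    if n=="top":
        ce=proj(c,[[*(o+.04*u),.09]])[0].astype(int);im=c["color"][ce[1]-45:ce[1]+45,ce[0]-60:ce[0]+60]
        cv2.imwrite("pics/t8.png",cv2.resize(im,None,fx=5,fy=5,interpolation=cv2.INTER_CUBIC))
E
```

```text
-0.13902321883635205 0.0005665833242911051 [ 0.3  0.2 -1. ] [-0.001 -0.    -0.001 -0.001 -0.003 -0.   ]
top tip 25 0.114795027056058 0.0009003703919489487 0.09210067030520444
blk top 127 [0.0706 0.0003] [0.0401 0.0303] 87.84 z 0.1018
foot 59 [0.0699 0.0223] [0.0584 0.0226] 15.56 z 0.0477Traceback (most recent call last):
  File "<stdin>", line 8, in <module>
  File "fit.py", line 5, in box
    k=1+np.argmax(st[1:,4]);P=W[l==k][:,:2].astype(np.float32)
        ~~~~~~~~~^^^^^^^^^^
    return _wrapfunc(a, 'argmax', axis=axis, out=out, **kwds)
    return bound(*args, **kwds)
ValueError: attempt to get argmax of an empty sequence
```

```bash
python3 - <<'E'
from blk import *
c=read_camera("top");ce=proj(c,[[*(o+.02*u),.09]])[0].astype(int);im=c["color"][ce[1]-45:ce[1]+45,ce[0]-60:ce[0]+60]
cv2.imwrite("pics/t8.png",cv2.resize(im,None,fx=5,fy=5,interpolation=cv2.INTER_CUBIC))
E
```

```text
(no output)
```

View pics/t8.png

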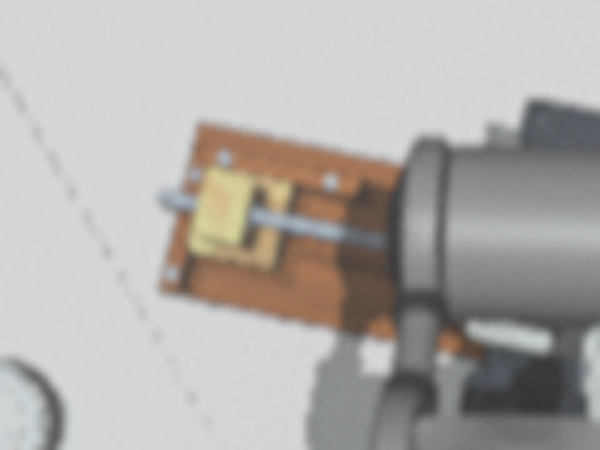

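The picture shows the rod going through both bearings. Its tip, at about (165,200), sticks out past the block, and the block, at about (230,215), sits in the corner of the stops.

```bash
python3 -c "
from cell import *
print(hand_in())"
```

```text
the job is handed in; nothing more can be done
None
```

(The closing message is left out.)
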